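# Pin the jar sealer's bridge and hold its key on

### The arm

A 7-joint arm with a two-finger parallel gripper is mounted at the origin on a cart in front of the work surface, level with it; the furniture and walls round the work are solid. World frame = base frame: x ahead of the robot, y to its left, z up, the work surface at z = 0. Lengths are in mm, angles in rad, forces in N, time in s.
With the tool pointing down it reaches from about 400 to 875 mm from the base axis. Payload 4.4 kg.
Tool frame: the origin (TCP) lies midway between the tips of the shut fingers; the grasp point (between the pads) lies ctrl.grip_depth behind it (ctrl.grip_depth is the distance from the TCP to the grasp point, in mm); z points along the fingers, y is the line along which they close (so a half turn about z gives the same grasp; the last joint's range is limited). The gripper opens to 85 mm and grips with 20 to 120 N. Pads are 22 mm wide; open, the fingers measure 114 mm over their backs; the gripper's body (76 mm by 85 mm) begins 54 mm behind the grasp point. The pads swing forward as they close: fully open they stand 13 mm farther back than shut.
Start: joints at [1.175, 0.628, 0.038, 1.517, -0.027, 0.996, -0.02], TCP at [210.533, -614.975, 231.313] pointing down, gripper open.
Joint ranges: [-3.06, 3.06], [-0.37, 2.12], [-1.25, 1.32], [0.18, 2.47], [-1.1, 4.24], [0.23, 1.98], [-2.94, 2.94]. Speed limits (rad/s): [2.57, 2.57, 3.14, 3.14, 3.14, 3.14, 3.14].

### API

Orientations are given as [roll, pitch, yaw] about the fixed x, y, z axes, in that order (R = Rz(yaw) Ry(pitch) Rx(roll)).
In Python, from cell import ctrl gives the robot as it stands.
- The arm moves only by the tool carry_out, never from a script. Its argument "deltas" is one flat list of numbers, 7 for each row, row after row: the turn, a rotation vector about the tool's x, y, z in degrees, then the shift along the tool's x, y, z in m, then the closure, from -1 (fully open) to 1 (shut). In form: [wx, wy, wz, dx, dy, dz, claw, wx, wy, wz, dx, dy, dz, claw, ...]. A call has 1 to 12 rows; each row shifts and turns the commanded pose from where the row before left it, along the tool's axes as they then stand; what a row does not reach is not made up. A row lasts 1/8 s, in which the tool goes at most 62.5 mm and 10.7 degrees, less where a joint would pass 70% of its speed; a pose out of reach is approached as far as the arm can. A call with a gripper value outside its range is refused whole. The fingers move at their own pace and stop on an object; the grip force is fixed at half the most. Time passes only in rows, so rows that do not move let the fingers close. It gives the time, the measured TCP pose, the force, the opening and the grip force at its end, in the units of the state.
- ctrl.read_state(): the state, without advancing time (a new reading comes with each control period).
- ctrl.get_image(name): name is "side" or "top"; returns the picture (480x640x3 uint8, red, green, blue); there is no depth.
- ctrl.calibration(name): a dict with "mtx" (3x3 intrinsics, pixels), "distortion" ([k1, k2, p1, p2, k3] as OpenCV has them; the pictures are not rectified), "R" (3x3) and "t" (3): a world point X has camera coordinates R X + t. Camera axes: x right, y down, z forward; pixel columns grow to the right and rows downward; lengths in mm; the calibration is good to about 2 mm. A picture is of the moment at which its call begins. calibration takes no time and is no camera call.
- ctrl.finish_job(): hands the job in; it is judged then, once.
The state is a dict: "clock": time; "qpos": joint angles; "qd": joint speeds; "tau": joint torques, N m; "eef_pos": TCP position; "tool_rot": TCP orientation; "force": force on the tool from outside, world axes, zero at the start; "torque": the same for the moment, N m; "width": finger opening in mm; "gripper_force": force on a finger pad.
Only numpy, scipy, OpenCV 4.12 (cv2) and the standard library are available. Lean on these libraries where they do the work, as an engineer would, in place of code of your own. Each camera call takes 0.05 s, during which the arm holds its last target. There are 200 camera calls.

### The job

Get the bench jar sealer pressing: take the headed pin from the holder and push it down through the fork and the bridge's lug until its head sits on the fork, and let go of it. Then take the key from the holder, push it fully into the key switch past its sticky pins, turn it a quarter turn clockwise (seen from above) against its return spring so that the lift presses the jar up against the sealing head, and keep holding it there: the program finishes with the gripper still holding the key turned. Keep the bridge closed and do not knock the jar, carton, timer or weight standing about.

Things in the scene. Friction and masses are not known exactly. Their poses are not given: they have to be found in the camera images.
- sealer: bench jar sealer, fixed: grey base 200 x 460 mm, 30 mm high, x to its back, y to its left end. A column at the left end carries an aluminium swing bridge (bar 115 to 127 mm up) with a round sealing head over a jar on a lift; the bridge's free end lies between the two tines of a fork. The grey key switch box (68 x 68 mm, top 80 mm up) is at the right end. Origin: centre of the underside
- fork_hole (a point): centre of the vertical pin hole at the top of the fork, 140 mm up; axes as the sealer's. Hole 15 mm wide, 1.5 mm chamfer, 38 mm deep through upper tine, lug and lower tine, open below. Flat top 42 x 40 mm round it; the fork's post starts 21 mm to its +x side and ends 2 mm above it; the sealing head (58 mm across, top 177 mm up) stands 110 mm to its +y side
- bridge (a joint): angle of the swing bridge about its column, rad; 0 = closed with the lug's hole in line with the fork's (it starts there, held only by friction), grows as the free end swings towards the front (-x)
- lock_pin: steel headed pin, 78 mm long, about 0.1 kg, upright in the holder; origin at the tip, z up along it. Shank 12 mm thick, 44 mm long, the lowest 8 mm tapering to 6 mm; head 28 mm across, 5 mm thick; above it a knurled round grip 22 mm across, 29 mm high. Seated, the head rests on the fork and the tip is 44 mm below point fork_hole
- pin_grip (a point): point on the pin's axis in the middle of its knurled grip, 66 mm above its tip, 22 mm above the underside of its head
- key: steel key with flat black bow, 62 mm long, 0.06 kg, upright in the holder; origin at the tip, z up, x along the width of blade and bow. Blade 18 x 5 mm, 12 mm high, rounded lower edge; stem 5 mm thick; collar 28 mm across, 24 to 28 mm above the tip; bow 30 mm wide (x), 9 mm thick (y), 32 to 62 mm above the tip. The same either way round (half a turn about z)
- key_bow (a point): centre of the key's bow, 47 mm above its tip, 23 mm above the underside of its collar
- keyway (a point): centre of the keyway slot at the top of the switch box, 80 mm up; axes as the sealer's. Slot 20 mm long (along x), 7 mm wide, 2 mm chamfer. Fully in, the key's collar rests on the plate, its tip 24 mm below this point. Over the last 10 mm sprung pins resist with about 5 to 12 N: push firmly (15 N) or wiggle. The key turns only within 3 mm of fully in and cannot come out while turned
- key_plug (a joint): angle of the lock plug turned by the key, rad, clockwise from above; 0 = in line with the keyway (rest), stop at 1.571. A spring of 0.04 to 0.14 N m turns it back. The key has about 0.15 rad of play in it, so the plug lags the gripper by that; the switch is on from 1.22 rad. The jar lift follows it, up 12 mm, pressing the jar to the head
- holder: bent steel holder fixed to the table, top 130 x 56 mm, 55 mm high; origin at the centre of its underside, x along its length. The pin stands in a hole 34 mm to its -x side, the key in a slot (along x) 34 mm to its +x side, head and collar resting on its top; the pin reaches 44 mm, the key 24 mm below the top
- waiting_jar: bystander: small glass jar with a black lid, 50 mm wide, 52 mm high; origin under its centre
- seal_carton: bystander: small red carton 50 x 110 x 28 mm; origin under its centre
- kitchen_timer: bystander: white wind-up kitchen timer 62 mm wide, 50 mm high; origin under its centre
- check_weight: bystander: brass check weight 40 mm wide, 30 mm high; origin under its centre
- lift_jar: small glass jar with black lid, 50 mm wide, 56 mm high, standing in the ring of the sealer's lift, 12 mm under the sealing head; origin under its centre, 39 mm above the table at the start
Mind the look-alikes: they are no part of the job. What is shaped like the lift_jar but green or orange is not meant.

How it is judged:
By the outcome, as a careful person would: the job done as asked, in the order asked, and still so for the second after the job is handed in, while the arm keeps its last pose, push and grip.
It also fails if it takes over 64 s, if anything falls off the work surface, if the arm or the gripper's body presses on something with over 40 N, if the wrist force passes 120 N, or if a joint passes its speed limit or range.

## Working session

There is one attempt and no reset: what is moved stays moved. The work goes in short steps, Python scripts to look and compute and a tool call to move; the robot and the scene stay as the last step left them, time stands still between calls to the robot, and variables do not carry over. Pictures are saved under pics/ and viewed, at most 10 in all, crops included, and the job is handed in when it is done.

Besides the shell and the picture viewer there is one more tool, called after "Request:" by a JSON object that holds its "method" and its "body". carry_out: Moves the arm, as the interface text tells. Its arguments: {"type":"object","properties":{"deltas":{"type":"array"}},"required":["deltas"]}

```bash
mkdir -p pics; python3 - <<'E'
from cell import ctrl
import cv2
for n in("side","top"):
    im=ctrl.get_image(n); cv2.imwrite(f"pics/{n}0.png",im[:,:,::-1])
    c=ctrl.calibration(n); print(n,c)
print(ctrl.read_state(),ctrl.grip_depth)
E
```

```text
side {'mtx': array([[480.50621958,   0.        , 313.60526288],
       [  0.        , 480.50621958, 240.57108738],
       [  0.        ,   0.        ,   1.        ]]), 'distortion': array([-0.09897106,  0.        ,  0.        ,  0.        ,  0.        ]), 'R': array([[-0.86454334, -0.50255463, -0.0019123 ],
       [-0.22736658,  0.39452587, -0.89031106],
       [ 0.4481844 , -0.7692777 , -0.45534884]]), 't': array([528.41867172, 208.12884521, 887.2616627 ])}
top {'mtx': array([[543.10249861,   0.        , 311.03870348],
       [  0.        , 543.10249861, 247.97713139],
       [  0.        ,   0.        ,   1.        ]]), 'distortion': array([-0.01169488,  0.        ,  0.        ,  0.        ,  0.        ]), 'R': array([[-0.00312091, -0.99994082, -0.0104215 ],
       [-0.99579455,  0.00406185, -0.09152435],
       [ 0.09156126,  0.01009203, -0.9957483 ]]), 't': array([  21.03557049,  587.73973112, 1467.92541088])}
{'clock': 0.1, 'qpos': array([ 1.17520256,  0.62926371,  0.03841559,  1.51823922, -0.02697479,
        0.99630809, -0.01999241]), 'qd': array([ 0.00101075, -0.00091219, -0.00068862, -0.00198208,  0.00112647,
        0.00033323,  0.00029233]), 'tau': array([ 2.82834422e-03, -5.64531326e+01,  1.23048764e+00, -1.93971151e+01,
        1.13327985e-02,  5.47510019e-03,  6.06588230e-06]), 'eef_pos': array([ 210.36221521, -614.4387625 ,  230.48319356]), 'tool_rot': array([-3.13989157e+00,  2.10980043e-05,  3.29839330e-01]), 'force': array([-0.3935105 ,  0.80374513, -0.55071528]), 'torque': array([0.02273149, 0.02384607, 0.02160525]), 'gripper_force': 0.0, 'width': 85.73564654719398} 18.700000000000003
```

View pics/side0.png

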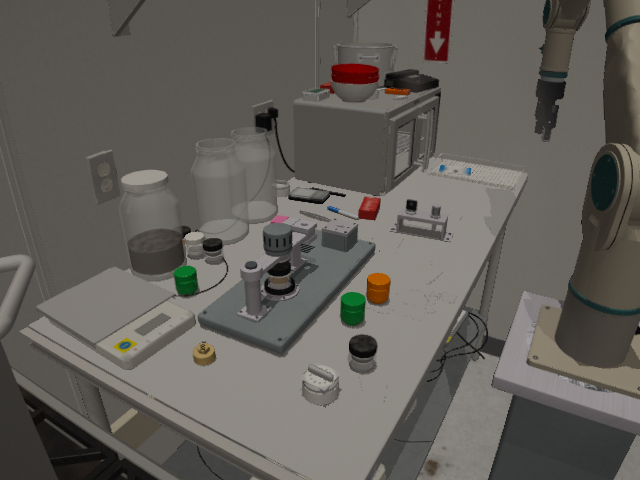

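View pics/top0.png

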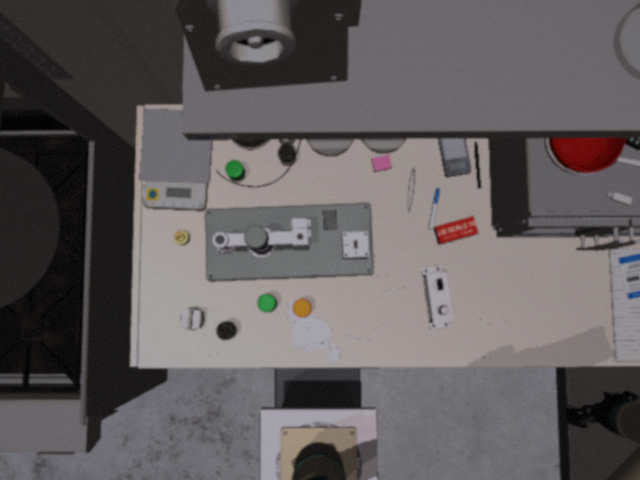

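The top view shows the sealer at about (206–372, 205–280), with the fork hole near (302,237) and the keyway near (355,244). The holder is at about (437,297), with the key at (440,284) and the pin at (444,310). The side view shows the sealer at (205–375, 225–340), the holder at (423,222), the key at (411,205) and the pin at (436,211).

```bash
cat > h.py <<'E'
import numpy as np,cv2
from cell import ctrl
def ray(n,uv):
    c=ctrl.calibration(n); p=cv2.undistortPoints(np.array([[uv]],float),c["mtx"],c["distortion"])[0,0]
    return -c["R"].T@c["t"], c["R"].T@np.array([p[0],p[1],1])
def plane(n,uv,z):
    o,d=ray(n,uv); return o+d*(z-o[2])/d[2]
def proj(n,X):
    c=ctrl.calibration(n); return cv2.projectPoints(np.atleast_2d(np.array(X,float)),cv2.Rodrigues(c["R"])[0],c["t"],c["mtx"],c["distortion"])[0][:,0]
def two(a,b):
    (o1,d1),(o2,d2)=ray("top",a),ray("side",b)
    s=np.linalg.lstsq(np.c_[d1,-d2],o2-o1,rcond=None)[0]; p,q=o1+s[0]*d1,o2+s[1]*d2
    return (p+q)/2,np.linalg.norm(p-q)
E
python3 - <<'E'
from h import *
t=cv2.imread("pics/top0.png"); s=cv2.imread("pics/side0.png")
a=cv2.resize(t[200:330,200:460],None,fx=3,fy=3,interpolation=cv2.INTER_CUBIC)
b=np.hstack([cv2.resize(t[262:332,415:460],None,fx=8,fy=8,interpolation=cv2.INTER_CUBIC),cv2.resize(s[190:245,385:460],None,fx=5.8,fy=560/55,interpolation=cv2.INTER_CUBIC)])
cv2.imwrite("pics/a.png",a);cv2.imwrite("pics/b.png",b)
cv2.imwrite("pics/c.png",cv2.resize(s[215:345,200:380],None,fx=4.4,fy=4.4,interpolation=cv2.INTER_CUBIC))
# sealer base contour: greenish-grey dark on light table
g=cv2.cvtColor(t,cv2.COLOR_BGR2GRAY); m=((g<150)*255).astype(np.uint8)
m[:195]=0;m[290:]=0;m[:,:190]=0;m[:,385:]=0
m=cv2.morphologyEx(m,cv2.MORPH_CLOSE,np.ones((9,9)))
c=max(cv2.findContours(m,0,2)[0],key=cv2.contourArea); box=cv2.boxPoints(cv2.minAreaRect(c)); print(box)
P=np.array([plane("top",p,25) for p in box]); print(P.round(1)); 
for i in range(4):
    e=P[(i+1)%4]-P[i]; print(np.linalg.norm(e),np.degrees(np.arctan2(e[1],e[0])))
print("centre",P.mean(0))
E
```

```text
[[190. 195.]
 [384. 195.]
 [384. 285.]
 [190. 285.]]
[[ 737.8  356.2   25. ]
 [ 735.  -184.2   25. ]
 [ 485.5 -180.4   25. ]
 [ 487.2  351.8   25. ]]
540.4385006392237 -90.29888163821073
249.5582811177345 179.114796313153
532.2144765730476 89.81114490108263
250.63141125513548 0.9977110741442843
centre [611.36488435  85.84314903  25.        ]
```

View pics/a.png

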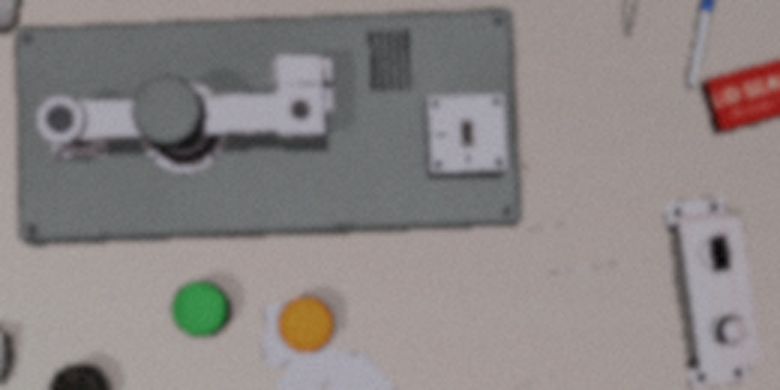

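View pics/b.png

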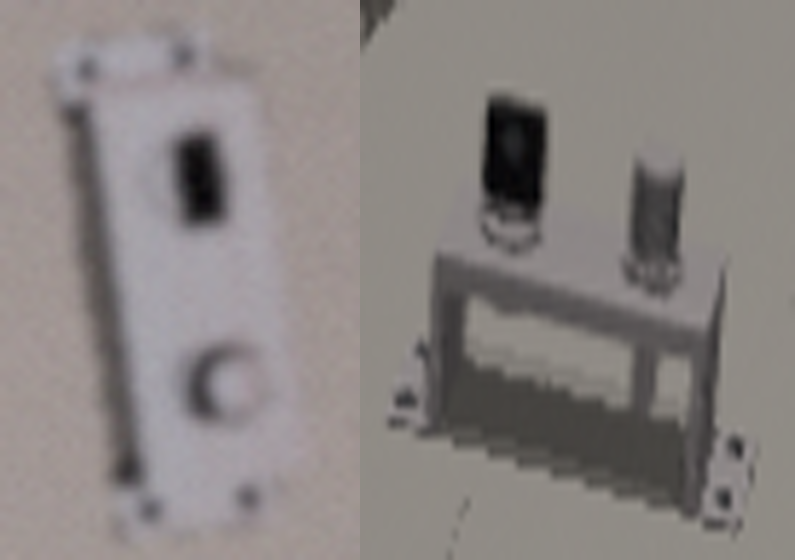

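View pics/c.png

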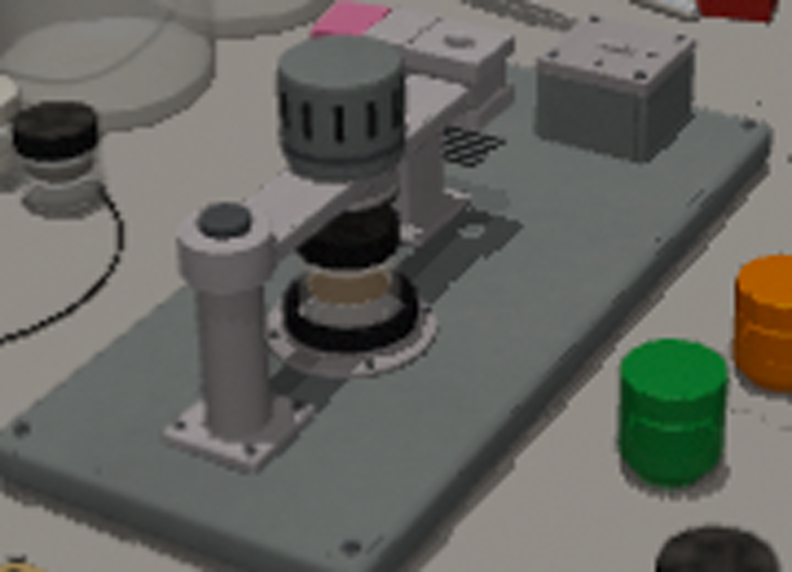

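The crops give these positions:
- **Crop a (x3, offset 200,200):** base screws at (27,38), (497,19), (508,211) and (32,230). The fork hole is at (300,109) and the keyway at (467,133).
- **Crop b (top x8, then side):** key bow top at (200,178), pin grip top at (230,385). In the side part the key top is at (516,98) and the pin top at (660,150).
- **Crop c (x4.4):** fork hole at (460,41), keyway at (615,48).

```bash
python3 - <<'E'
from h import *
t=cv2.imread("pics/top0.png"); s=cv2.imread("pics/side0.png")
f=lambda p,k,o:(np.array(p)+.5)/k-.5+o
A=lambda p:f(p,3,(200,200)); B=lambda p:f(p,8,(415,262)); C=lambda p:f(p,4.4,(200,215))
D=lambda p:f(np.array(p)-[360,0],np.array([5.8,560/55]),(385,190))
g=cv2.cvtColor(t,cv2.COLOR_BGR2GRAY).astype(float);gs=cv2.cvtColor(s,cv2.COLOR_BGR2GRAY).astype(float)
def cen(img,p,r):
    x,y=map(int,np.round(p)); w=img[y-r:y+r+1,x-r:x+r+1]; w=np.clip(np.median(w)-w-10,0,None)
    yy,xx=np.mgrid[y-r:y+r+1,x-r:x+r+1]; return np.array([(w*xx).sum(),(w*yy).sum()])/w.sum()
scr=[A(p) for p in[(27,38),(497,19),(508,211),(32,230)]]
P=np.array([plane("top",p,30) for p in scr]); print(P.round(1)); c=P.mean(0)
u=P[0]-P[1]+P[3]-P[2]; v=P[0]-P[3]+P[1]-P[2]
print("centre",c,"yaw",np.degrees(np.arctan2(-u[0],u[1])),np.degrees(np.arctan2(v[1],v[0])),np.linalg.norm(u)/2,np.linalg.norm(v)/2)
fh=A((300,109)); fh2=cen(g,fh,3); kw=A((467,133)); kw2=cen(g,kw,4)
print("fork",fh,fh2,plane("top",fh2,140),two(fh2,C((460,41))))
print("keyway",kw,kw2,plane("top",kw2,80),two(kw2,C((615,48))))
# plate corners in crop a
pl=[plane("top",A(p),80) for p in[(429,96),(504,95),(508,172),(430,174)]];print("plate",np.mean(pl,0)); 
# key
m=((g<70)*255).astype(np.uint8);M=np.zeros_like(m);M[270:300,430:452]=m[270:300,430:452]
k=max(cv2.findContours(M,0,2)[0],key=cv2.contourArea);r=cv2.minAreaRect(k);print(r)
print("key top",plane("top",r[0],55-24+62),two(r[0],D((516,98))))
print("pin top",B((230,385)),plane("top",B((230,385)),89),two(B((230,385)),D((660,150))))
h=[plane("top",B(p),55) for p in[(92,92),(256,78),(298,465),(142,487)]];h=np.array(h);print("holder",h.round(1),h.mean(0))
print("scr",[plane("top",B(p),2).round(1) for p in[(87,70),(183,54),(150,509),(248,498)]])
E
```

```text
[[ 687.9  302.2   30. ]
 [ 703.5 -131.6   30. ]
 [ 526.4 -139.4   30. ]
 [ 510.6  295.1   30. ]]
centre [607.09666375  81.59547897  30.        ] yaw 2.0699235518365353 2.414378005482273 434.47211528476174 177.30206558235795
fork [299.66666667 236.        ] [299.55947137 236.14317181] [607.8444946   46.94913285 140.        ] (array([607.75486355,  46.91822479, 140.57512775]), np.float64(0.05417248720121291))
keyway [355.33333333 244.        ] [355.23482587 243.90248756] [593.32739603 -98.97754954  80.        ] (array([593.77269266, -98.73568633,  80.30211845]), np.float64(1.0457632789916786))
plate [592.02780028 -99.88206886  80.        ]
((439.59613037109375, 283.9808044433594), (10.001924514770508, 4.706787586212158), 78.69007110595703)
key top [ 486.006134   -317.03395962   93.        ] (array([ 485.94950482, -316.26407587,   96.37183945]), np.float64(0.056185910916467165))
pin top [443.3125 309.6875] [ 419.18516397 -325.9901857    89.        ] (array([ 418.86376757, -325.36147584,   92.26617387]), np.float64(0.8243493769097949))
holder [[ 516.3 -290.    55. ]
 [ 520.8 -345.1   55. ]
 [ 391.9 -355.8   55. ]
 [ 384.8 -303.8   55. ]] [ 453.45226477 -323.67919772   55.        ]
scr [array([ 526.4, -299.1,    2. ]), array([ 531.8, -332.6,    2. ]), array([ 374.8, -317.5,    2. ]), array([ 378.5, -351.3,    2. ])]
```

Request:
{"method": "carry_out", "body": {"deltas": [0, 0, 0, 0.0364, -0.0257, 0, -1, 0, 0, 0, 0.0364, -0.0257, 0, -1, 0, 0, 0, 0.0364, -0.0257, 0, -1, 0, 0, 0, 0.0364, -0.0257, 0, -1, 0, 0, 0, 0.0364, -0.0257, 0, -1, 0, 0, 0, 0.0364, -0.0257, 0, -1, 0, 0, 0, 0.0364, -0.0257, 0, -1, 0, 0, 0, 0.0364, -0.0257, 0, -1, 0, 0, -10.55, 0, 0, 0, -1, 0, 0, -10.55, 0, 0, 0, -1, 0, 0, -10.55, 0, 0, 0, -1, 0, 0, -10.55, 0, 0, 0, -1]}}

```text
clock: 1.6
eef_pos: [419.2, -325.9, 231.0]
tool_rot: [-3.141, -0.0, 1.072]
force: [-0.8, -1.1, -0.2]
width: 85.4
gripper_force: 0.0
```

Request:
{"method": "carry_out", "body": {"deltas": [0, 0, -10.55, 0, 0, 0, -1, 0, 0, -10.55, 0, 0, 0, -1, 0, 0, -10.55, 0, 0, 0, -1, 0, 0, -10.55, 0, 0, 0, -1, 0, 0, -10.55, 0, 0, 0, -1, 0, 0, -10.55, 0, 0, 0, -1, 0, 0, -10.55, 0, 0, 0, -1, 0, 0, -10.55, 0, 0, 0, -1, 0, 0, -10.55, 0, 0, 0, -1, 0, 0, -10.55, 0, 0, 0, -1, 0, 0, -10.55, 0, 0, 0, -1, 0, 0, -10.55, 0, 0, 0, -1]}}

```text
clock: 3.1
eef_pos: [419.1, -326.2, 231.0]
tool_rot: [3.141, -0.001, -3.001]
force: [0.4, 0.1, -0.3]
width: 85.6
gripper_force: 0.0
```

```bash
cat >> h.py <<'E'
from scipy.spatial.transform import Rotation as Ro
def st(target=None):
    s=ctrl.read_state(); R=Ro.from_euler("xyz",s["tool_rot"])
    print(round(s["clock"],2),"eef",s["eef_pos"].round(1),"rot",np.degrees(s["tool_rot"]).round(2),"F",s["force"].round(1),"T",s["torque"].round(2),"w",round(s["width"],1),"gf",round(s["gripper_force"],1))
    if target is not None: print("tool shift",(R.inv().apply(np.array(target)-s["eef_pos"])).round(1))
    return s
E
python3 -c "
from h import *
print(st((419,-325.7,62.3))['qpos'])"
```

```text
3.1 eef [ 419.1 -326.2  231. ] rot [ 1.7998e+02 -4.0000e-02 -1.7197e+02] F [ 0.4  0.1 -0.3] T [-0.03 -0.02  0.05] w 85.6 gf 0.0
tool shift [-1.000e-01  4.000e-01  1.687e+02]
[ 1.12392464  0.55939588 -0.78318579  1.83438505  0.47905853  0.94797389
  1.83947239]
```

Request:
{"method": "carry_out", "body": {"deltas": [0, 0, 0, 0, 0.0004, 0.04, -1, 0, 0, 0, 0, 0, 0.045, -1, 0, 0, 0, 0, 0, 0.045, -1, 0, 0, 0, 0, 0, 0.028, -1, 0, 0, 0, 0, 0, 0.01, -1, 0, 0, 0, 0, 0, 0, 0.3, 0, 0, 0, 0, 0, 0, 0.6, 0, 0, 0, 0, 0, 0, 1, 0, 0, 0, 0, 0, 0, 1, 0, 0, 0, 0, 0, 0, 1, 0, 0, 0, 0, 0, 0, 1, 0, 0, 0, 0, 0, 0, 1]}}

```text
clock: 4.6
eef_pos: [420.5, -328.9, 65.0]
tool_rot: [-3.136, 0.002, -3.009]
force: [-0.7, -4.5, 5.4]
width: 20.0
gripper_force: 58.4
```

Request:
{"method": "carry_out", "body": {"deltas": [0, 0, 0, 0, -0.002, 0, 1, 0, 0, 0, 0, 0, -0.01, 1, 0, 0, 0, 0, 0, -0.02, 1, 0, 0, 0, 0, 0, -0.03, 1, 0, 0, 0, 0, 0, -0.04, 1, 0, 0, 0, 0, 0, -0.045, 1, 0, 0, 0, 0, 0, -0.035, 1, 0, 0, 0, 0, 0, 0, 1, 0, 0, 0, 0, 0, 0, 1]}}

```text
clock: 5.72
eef_pos: [418.7, -327.4, 242.9]
tool_rot: [3.141, -0.001, -3.007]
force: [-0.3, -0.0, -0.8]
width: 20.1
gripper_force: 59.5
```

```bash
python3 - <<'E'
from h import *
s=st((607.8,46.9,240)); print(s["qpos"].round(2))
ims=[]
for n in("top","side"):
    im=ctrl.get_image(n)[:,:,::-1].copy(); cv2.imwrite(f"pics/{n}1.png",im)
    u=proj(n,s["eef_pos"])[0].astype(int); print(n,u)
    x0,y0=np.clip(u-[25,15],0,[580,435]); print(x0,y0)
    ims.append(cv2.resize(im[y0:y0+60,x0:x0+50],None,fx=8,fy=8,interpolation=cv2.INTER_CUBIC))
cv2.imwrite("pics/d.png",np.hstack(ims))
E
```

```text
5.72 eef [ 418.7 -327.4  242.9] rot [ 1.7996e+02 -8.0000e-02 -1.7231e+02] F [-0.3 -0.  -0.8] T [ 0.05  0.02 -0.05] w 20.1 gf 59.5
tool shift [-237.5  345.6    2.8]
[ 1.13  0.55 -0.8   1.82  0.47  0.98  1.85]
top [459 311]
434 296
side [442 149]
417 134
```

View pics/d.png

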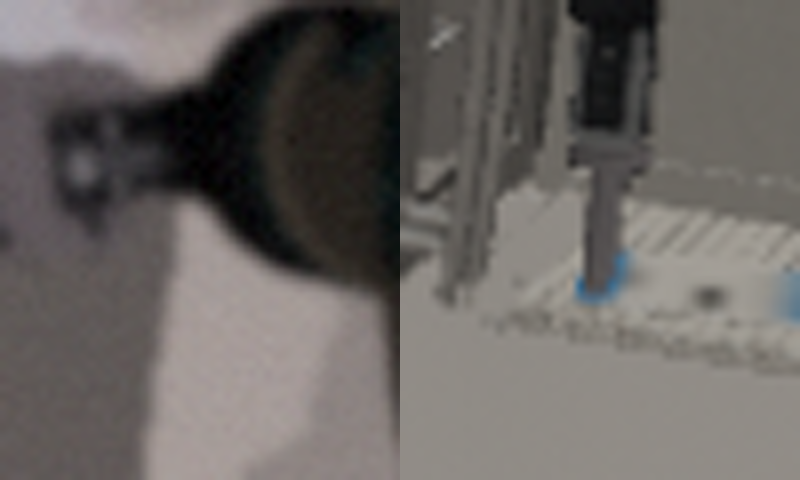

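The gripper holds the pin upright. Its tip is at about (442,171) in the side view, and nothing slipped.

Request:
{"method": "carry_out", "body": {"deltas": [0, 0, 0, -0.0198, 0.0287, 0, 1, 0, 0, 0, -0.0198, 0.0287, 0, 1, 0, 0, 0, -0.0198, 0.0287, 0, 1, 0, 0, 0, -0.0198, 0.0287, 0, 1, 0, 0, 0, -0.0198, 0.0287, 0, 1, 0, 0, 0, -0.0198, 0.0287, 0, 1, 0, 0, 0, -0.0198, 0.0287, 0, 1, 0, 0, 0, -0.0198, 0.0287, 0, 1, 0, 0, 0, -0.0198, 0.0287, 0, 1, 0, 0, 0, -0.0198, 0.0287, 0, 1, 0, 0, 0, -0.0198, 0.0287, 0, 1, 0, 0, 0, -0.0198, 0.0287, 0, 1]}}

```text
clock: 7.32
eef_pos: [608.7, 46.3, 241.8]
tool_rot: [3.141, -0.003, -3.007]
force: [-0.4, -0.1, -1.5]
width: 20.3
gripper_force: 59.5
```

Request:
{"method": "carry_out", "body": {"deltas": [0, 0, 0, 0, 0, 0.02, 1, 0, 0, 0, 0, 0, 0.015, 1, 0, 0, 0, 0, 0, 0, 1]}}

```text
clock: 7.7
eef_pos: [607.6, 44.3, 206.1]
tool_rot: [-3.141, -0.005, -3.008]
force: [-0.5, -1.2, -0.7]
width: 20.3
gripper_force: 59.5
```

```bash
python3 - <<'E'
from h import *
s=st((607.8,46.9,240)); 
tip=s["eef_pos"]-[0,0,54]
ims=[]
for n in("top","side"):
    im=ctrl.get_image(n)[:,:,::-1].copy(); cv2.imwrite(f"pics/{n}2.png",im)
    u=proj(n,tip)[0]; print(n,"tip expected",u, "fork hole", proj(n,(607.8,46.9,140)))
    x0,y0=(u-[25,30]).astype(int); print(x0,y0)
    ims.append(cv2.resize(im[y0:y0+60,x0:x0+50],None,fx=8,fy=8,interpolation=cv2.INTER_CUBIC))
print("prev tip expected",proj("side",(418.7,-327.4,189)),"seen 441.6 170.6")
cv2.imwrite("pics/e.png",np.hstack(ims))
E
```

```text
7.7 eef [607.6  44.3 206.1] rot [-179.98   -0.26 -172.34] F [-0.5 -1.2 -0.7] T [-0.01  0.02 -0.01] w 20.3 gf 59.5
tool shift [ -0.4   2.5 -33.9]
top tip expected [300.45643989 235.69992562] fork hole [[299.5787577  236.16043271]]
275 205
side tip expected [304.77647573 218.74179103] fork hole [[304.1364629  224.15920224]]
279 188
prev tip expected [[440.46398542 169.77390962]] seen 441.6 170.6
```

View pics/e.png

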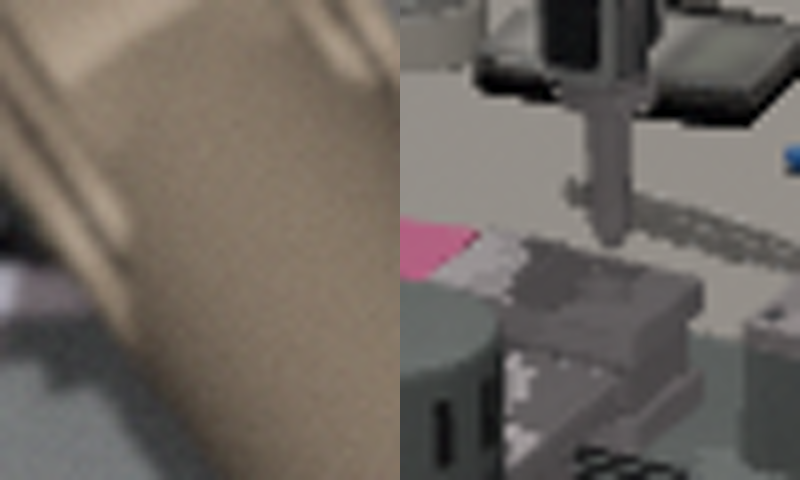

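In the side view the pin tip at (305.5,218.4) sits just above the fork hole at (305.0,223.9). The tip needs to move about 2.5 mm in +y.

Request:
{"method": "carry_out", "body": {"deltas": [0, 0, 0, -0.0003, 0.0022, 0, 1, 0, 0, 0, 0, 0, 0.003, 1, 0, 0, 0, 0, 0, 0.004, 1, 0, 0, 0, 0, 0, 0.004, 1, 0, 0, 0, 0, 0, 0.004, 1, 0, 0, 0, 0, 0, 0.003, 1, 0, 0, 0, 0, 0, 0, 1]}}

```text
clock: 8.68
eef_pos: [608.9, 47.5, 190.0]
tool_rot: [-3.142, -0.001, -3.007]
force: [0.8, 0.3, -1.2]
width: 19.9
gripper_force: 59.5
```

Request:
{"method": "carry_out", "body": {"deltas": [0, 0, 0, 0.0005, -0.0003, 0.005, 1, 0, 0, 0, 0, 0, 0.005, 1, 0, 0, 0, 0, 0, 0.005, 1, 0, 0, 0, 0, 0, 0.004, 1, 0, 0, 0, 0, 0, 0, 1]}}

```text
clock: 9.3
eef_pos: [608.7, 46.7, 170.8]
tool_rot: [-3.141, -0.0, -3.007]
force: [2.3, -1.9, -2.9]
width: 20.0
gripper_force: 59.5
```

Request:
{"method": "carry_out", "body": {"deltas": [0, 0, 0, -0.0005, -0.0003, 0.005, 1, 0, 0, 0, 0, 0, 0.005, 1, 0, 0, 0, 0, 0, 0.005, 1, 0, 0, 0, 0, 0, 0.003, 1, 0, 0, 0, 0, 0, 0, 1]}}

```text
clock: 9.93
eef_pos: [609.0, 46.7, 152.8]
tool_rot: [-3.141, -0.0, -3.007]
force: [2.9, -2.7, -3.9]
width: 20.0
gripper_force: 59.5
```

Request:
{"method": "carry_out", "body": {"deltas": [0, 0, 0, -0.0005, -0.0005, 0.002, 1, 0, 0, 0, 0, 0, 0.0015, 1, 0, 0, 0, 0, 0, 0.0015, 1, 0, 0, 0, 0, 0, 0, 1]}}

```text
clock: 10.42
eef_pos: [609.7, 46.8, 150.0]
tool_rot: [-3.141, 0.001, -3.007]
force: [-1.7, -4.0, 10.8]
width: 20.0
gripper_force: 60.9
```

Request:
{"method": "carry_out", "body": {"deltas": [0, 0, 0, 0, 0, 0, 0.3, 0, 0, 0, 0, 0, 0, -0.2, 0, 0, 0, 0, 0, 0, -0.6, 0, 0, 0, 0, 0, 0, -0.6, 0, 0, 0, 0, 0, 0, -0.6, 0, 0, 0, 0, 0, -0.01, -0.6, 0, 0, 0, 0, 0, -0.03, -0.6, 0, 0, 0, 0, 0, -0.04, -0.6, 0, 0, 0, 0, 0, -0.04, -0.6, 0, 0, 0, 0, 0, 0, -1]}}

```text
clock: 11.68
eef_pos: [611.7, 47.7, 272.6]
tool_rot: [3.141, 0.008, -3.007]
force: [-0.0, 0.1, 0.5]
width: 83.8
gripper_force: 0.0
```

```bash
python3 - <<'E'
from h import *
s=st((486,-317,265)); print(s["qpos"].round(2))
im=ctrl.get_image("side")[:,:,::-1].copy(); cv2.imwrite("pics/side3.png",im)
cv2.imwrite("pics/f.png",cv2.resize(im[190:250,260:340],None,fx=8,fy=8,interpolation=cv2.INTER_CUBIC))
E
```

```text
11.68 eef [611.7  47.7 272.6] rot [ 179.98    0.43 -172.31] F [-0.   0.1  0.5] T [ 0.01 -0.   -0.  ] w 83.8 gf 0.0
tool shift [ 173.4 -344.6    6.1]
[ 0.33  0.63 -0.76  1.57  0.46  1.13  1.17]
```

View pics/f.png

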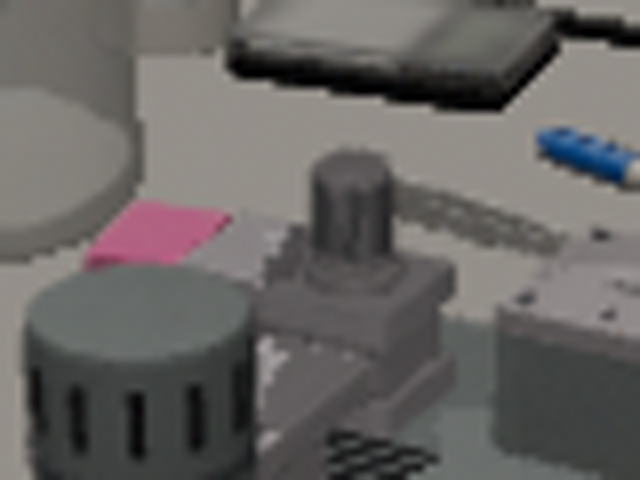

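The pin is seated with its head on the fork at about (304,223), and the bridge is still closed. Next I'll move to the key.

Request:
{"method": "carry_out", "body": {"deltas": [0, 0, 0, 0.0144, -0.0288, 0, -1, 0, 0, 0, 0.0144, -0.0288, 0, -1, 0, 0, 0, 0.0144, -0.0288, 0, -1, 0, 0, 0, 0.0144, -0.0288, 0, -1, 0, 0, 0, 0.0144, -0.0288, 0, -1, 0, 0, 0, 0.0144, -0.0288, 0, -1, 0, 0, 0, 0.0144, -0.0288, 0, -1, 0, 0, 0, 0.0144, -0.0288, 0, -1, 0, 0, 0, 0.0144, -0.0288, 0, -1, 0, 0, 0, 0.0144, -0.0288, 0, -1, 0, 0, 0, 0.0144, -0.0288, 0, -1, 0, 0, 0, 0.0144, -0.0288, 0, -1]}}

```text
clock: 13.22
eef_pos: [483.5, -319.8, 267.3]
tool_rot: [3.14, -0.002, -3.007]
force: [0.6, 0.5, 0.1]
width: 85.6
gripper_force: 0.0
```

Request:
{"method": "carry_out", "body": {"deltas": [0, 0, 0, 0, 0, 0.03, -1, 0, 0, 0, 0, 0, 0.03, -1, 0, 0, 0, 0, 0, 0, -1, 0, 0, 0, 0, 0, 0, -1]}}

```text
clock: 13.72
eef_pos: [485.1, -318.9, 208.8]
tool_rot: [3.141, 0.001, -3.007]
force: [0.8, 0.3, 1.3]
width: 85.2
gripper_force: 0.0
```

```bash
python3 - <<'E'
from h import *
s=st((486.5,-318.5,63)); print(s["qpos"].round(2))
E
```

```text
13.72 eef [ 485.1 -318.9  208.8] rot [ 1.7999e+02  3.0000e-02 -1.7228e+02] F [0.8 0.3 1.3] T [-0.    0.02 -0.04] w 85.2 gf 0.0
tool shift [ -1.3   0.2 145.8]
[ 0.99  0.65 -0.75  1.73  0.52  0.97  1.75]
```

Request:
{"method": "carry_out", "body": {"deltas": [0, 0, 0, -0.0008, 0, 0.04, -1, 0, 0, 0, 0, 0, 0.045, -1, 0, 0, 0, 0, 0, 0.04, -1, 0, 0, 0, 0, 0, 0.02, -1, 0, 0, 0, 0, 0, 0, 0.3, 0, 0, 0, 0, 0, 0, 0.6, 0, 0, 0, 0, 0, 0, 1, 0, 0, 0, 0, 0, 0, 1, 0, 0, 0, 0, 0, 0, 1, 0, 0, 0, 0, 0, 0, 1, 0, 0, 0, 0, 0, 0, 1]}}

```text
clock: 15.1
eef_pos: [486.3, -321.0, 64.4]
tool_rot: [-3.138, 0.002, -3.008]
force: [-0.0, -4.1, 6.3]
width: 8.2
gripper_force: 61.5
```

```bash
python3 - <<'E'
from h import *
s=st((486.5,-318.5,63)); print(s["qpos"].round(2))
E
```

```text
15.1 eef [ 486.3 -321.    64.4] rot [-1.7980e+02  9.0000e-02 -1.7236e+02] F [-0.  -4.1  6.3] T [-1.16 -0.12 -0.01] w 8.2 gf 61.5
tool shift [-0.5  2.5  1.4]
[ 0.9   0.83 -0.6   1.83  0.71  0.7   1.6 ]
```

Request:
{"method": "carry_out", "body": {"deltas": [0, 0, 0, 0, -0.002, -0.002, 1, 0, 0, 0, 0, 0, -0.01, 1, 0, 0, 0, 0, 0, -0.02, 1, 0, 0, 0, 0, 0, -0.03, 1, 0, 0, 0, 0, 0, -0.03, 1, 0, 0, 0, 0, 0, -0.01, 1, 0, 0, 0, 0, 0, 0, 1, 0, 0, 0, 0, 0, 0, 1]}}

```text
clock: 16.1
eef_pos: [484.8, -320.4, 164.3]
tool_rot: [3.14, -0.002, -3.007]
force: [-1.0, 0.2, -0.2]
width: 8.2
gripper_force: 60.6
```

```bash
python3 - <<'E'
from h import *
s=st((594,-99,165))
im=ctrl.get_image("side")[:,:,::-1].copy(); cv2.imwrite("pics/side4.png",im)
tip=s["eef_pos"]-[0,0,33.4]; print(proj("side",tip))
x0,y0=(proj("side",tip)[0]-[40,40]).astype(int);print(x0,y0)
cv2.imwrite("pics/g.png",cv2.resize(im[y0:y0+60,x0:x0+80],None,fx=8,fy=8,interpolation=cv2.INTER_CUBIC))
E
```

```text
16.1 eef [ 484.8 -320.4  164.3] rot [ 1.7992e+02 -1.1000e-01 -1.7229e+02] F [-1.   0.2 -0.2] T [-0.04  0.04 -0.02] w 8.2 gf 60.6
tool shift [-137.9  204.8   -0.7]
[[413.51715462 186.91257877]]
373 146
```

View pics/g.png

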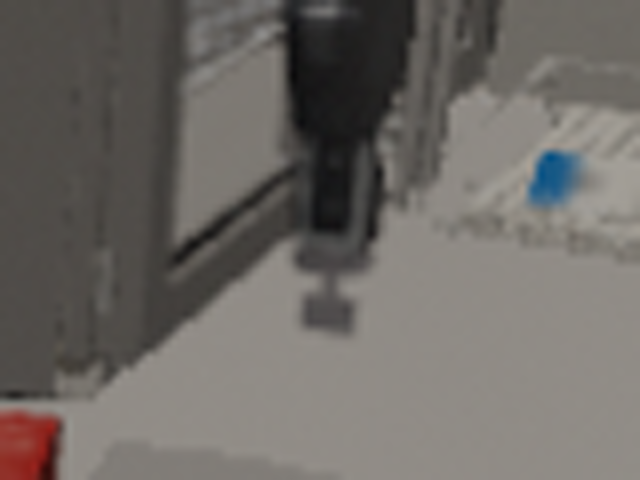

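The key hangs upright in the gripper, with the blade bottom at about (414,187) in the side view.

Request:
{"method": "carry_out", "body": {"deltas": [0, 0, 0, -0.0115, 0.01705, 0, 1, 0, 0, 0, -0.0115, 0.01705, 0, 1, 0, 0, 0, -0.0115, 0.01705, 0, 1, 0, 0, 0, -0.0115, 0.01705, 0, 1, 0, 0, 0, -0.0115, 0.01705, 0, 1, 0, 0, 0, -0.0115, 0.01705, 0, 1, 0, 0, 0, -0.0115, 0.01705, 0, 1, 0, 0, 0, -0.0115, 0.01705, 0, 1, 0, 0, 0, -0.0115, 0.01705, 0, 1, 0, 0, 0, -0.0115, 0.01705, 0, 1, 0, 0, 0, -0.0115, 0.01705, 0, 1, 0, 0, 0, -0.0115, 0.01705, 0, 1]}}

```text
clock: 17.65
eef_pos: [595.7, -98.5, 165.3]
tool_rot: [-3.142, 0.0, -3.007]
force: [-0.2, 0.2, -0.2]
width: 8.2
gripper_force: 60.6
```

Request:
{"method": "carry_out", "body": {"deltas": [0, 0, 5.5, 0, 0, 0, 1, 0, 0, 0, 0, 0, 0.02, 1, 0, 0, 0, 0, 0, 0.016, 1, 0, 0, 0, 0, 0, 0, 1, 0, 0, 0, 0, 0, 0, 1]}}

```text
clock: 18.27
eef_pos: [595.1, -99.7, 129.1]
tool_rot: [3.141, -0.0, -3.103]
force: [-0.1, -0.3, -0.7]
width: 8.0
gripper_force: 60.7
```

```bash
python3 - <<'E'
from h import *
s=st((594,-99,120))
im=ctrl.get_image("side")[:,:,::-1].copy(); cv2.imwrite("pics/side5.png",im)
st((594,-99,120))
tip=s["eef_pos"]-[0,0,33.4]; print("tip",proj("side",tip),"keyway exp",proj("side",(593.5,-98.9,80)))
x0,y0=(proj("side",tip)[0]-[40,30]).astype(int);print(x0,y0)
cv2.imwrite("pics/i.png",cv2.resize(im[y0:y0+50,x0:x0+70],None,fx=11,fy=11,interpolation=cv2.INTER_CUBIC))
E
```

```text
18.27 eef [595.1 -99.7 129.1] rot [ 1.7998e+02 -1.0000e-02 -1.7779e+02] F [-0.1 -0.3 -0.7] T [-0.02 -0.02 -0.03] w 8.0 gf 60.7
tool shift [1.1 0.8 9.1]
18.32 eef [595.4 -99.7 129.5] rot [ 1.7999e+02  3.0000e-02 -1.7780e+02] F [ 0.3  0.3 -1.5] T [ 0.03 -0.05 -0.01] w 8.0 gf 60.7
tool shift [1.4 0.8 9.5]
tip [[339.42993393 219.64528371]] keyway exp [[339.72153658 225.65040727]]
299 189
```

View pics/i.png

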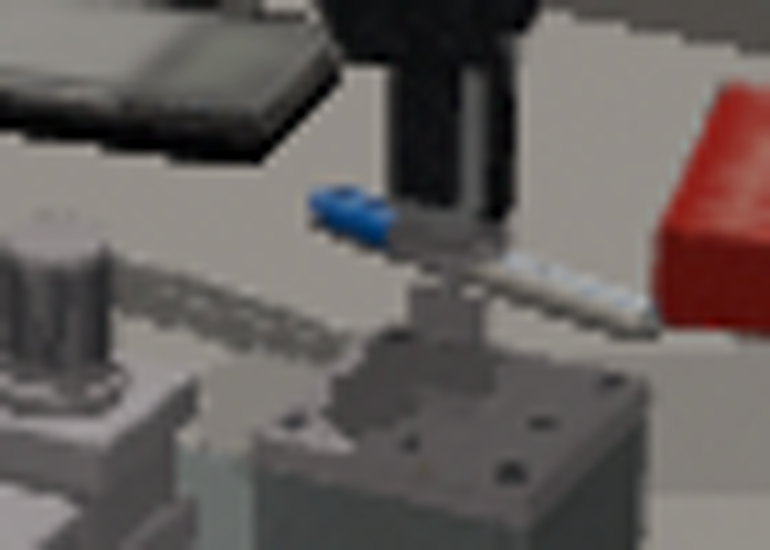

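The blade bottom at about (339.3,219.4) is over the keyway, which shows at about (339.7,225.4). The plate corners confirm this. I'll shift about 1 mm and then probe downward.

Request:
{"method": "carry_out", "body": {"deltas": [0, 0, 0, 0.0012, 0.0006, 0.003, 1, 0, 0, 0, 0, 0, 0.004, 1, 0, 0, 0, 0, 0, 0.004, 1, 0, 0, 0, 0, 0, 0.003, 1, 0, 0, 0, 0, 0, 0.002, 1, 0, 0, 0, 0, 0, 0.002, 1, 0, 0, 0, 0, 0, 0, 1]}}

```text
clock: 19.2
eef_pos: [593.9, -99.4, 111.2]
tool_rot: [-3.141, -0.0, -3.103]
force: [-0.2, -0.3, -0.7]
width: 8.1
gripper_force: 60.7
```

Request:
{"method": "carry_out", "body": {"deltas": [0, 0, 0, 0, 0, 0.002, 1, 0, 0, 0, 0, 0, 0.002, 1, 0, 0, 0, 0, 0, 0.002, 1, 0, 0, 0, 0, 0, 0, 1]}}

```text
clock: 19.7
eef_pos: [593.8, -99.5, 105.0]
tool_rot: [-3.141, -0.0, -3.103]
force: [1.0, -1.7, -1.3]
width: 8.1
gripper_force: 60.4
```

Request:
{"method": "carry_out", "body": {"deltas": [0, 0, 0, 0, -0.0003, 0.002, 1, 0, 0, 0, 0, 0, 0.002, 1, 0, 0, 0, 0, 0, 0.002, 1, 0, 0, 0, 0, 0, 0.002, 1, 0, 0, 0, 0, 0, 0, 1]}}

```text
clock: 20.32
eef_pos: [594.5, -100.1, 98.9]
tool_rot: [-3.14, 0.001, -3.104]
force: [-2.3, -1.8, 11.5]
width: 8.0
gripper_force: 62.5
```

Request:
{"method": "carry_out", "body": {"deltas": [0, 0, 0, 0, -0.0003, 0.002, 1, 0, 0, 0, 0, 0, 0.002, 1, 0, 0, 0, 0, 0, 0, 1, 0, 0, 0, 0, 0, 0, 1]}}

```text
clock: 20.82
eef_pos: [594.5, -99.8, 93.8]
tool_rot: [-3.141, 0.001, -3.103]
force: [-0.7, -0.8, 5.5]
width: 8.3
gripper_force: 61.4
```

Request:
{"method": "carry_out", "body": {"deltas": [0, 0, 0, 0, 0, 0.002, 1, 0, 0, 0, 0, 0, 0.002, 1, 0, 0, 0, 0, 0, 0, 1, 0, 0, 0, 0, 0, 0, 1]}}

```text
clock: 21.32
eef_pos: [594.5, -99.8, 89.4]
tool_rot: [3.142, 0.001, -3.103]
force: [1.8, -2.0, 3.6]
width: 7.9
gripper_force: 61.2
```

Request:
{"method": "carry_out", "body": {"deltas": [0, 0, 0, 0, 0, 0.0015, 1, 0, 0, 0, 0, 0, 0.0015, 1, 0, 0, 0, 0, 0, 0, 1]}}

```text
clock: 21.7
eef_pos: [594.6, -99.9, 89.3]
tool_rot: [-3.14, 0.002, -3.104]
force: [-4.7, -3.3, 24.4]
width: 7.9
gripper_force: 64.4
```

The collar is on the plate and the key is fully in. I'll ease the push and turn clockwise.

Request:
{"method": "carry_out", "body": {"deltas": [0, 0, 0, 0, 0, -0.0012, 1, 0, 0, 5, 0, 0, 0, 1, 0, 0, 6, 0, 0, 0, 1, 0, 0, 6, 0, 0, 0, 1, 0, 0, 6, 0, 0, 0, 1, 0, 0, 6, 0, 0, 0, 1, 0, 0, 0, 0, 0, 0, 1]}}

```text
clock: 22.58
eef_pos: [594.5, -100.6, 89.3]
tool_rot: [-3.14, 0.002, 2.673]
force: [-2.1, -2.5, 15.4]
width: 8.0
gripper_force: 63.1
```

```bash
python3 -c "
from h import *
print(st()['qpos'].round(2))"
```

```text
22.57 eef [ 594.5 -100.6   89.3] rot [-1.7992e+02  1.3000e-01  1.5313e+02] F [-2.1 -2.5 15.4] T [-0.74  0.47  0.06] w 8.0 gf 63.1
[ 0.4   0.78 -0.45  1.76  0.5   0.71  0.78]
```

Request:
{"method": "carry_out", "body": {"deltas": [0, 0, 6, 0, 0, 0, 1, 0, 0, 6, 0, 0, 0, 1, 0, 0, 6, 0, 0, 0, 1, 0, 0, 6, 0, 0, 0, 1, 0, 0, 6, 0, 0, 0, 1, 0, 0, 6, 0, 0, 0, 1, 0, 0, 6, 0, 0, 0, 1, 0, 0, 6, 0, 0, 0, 1, 0, 0, 6, 0, 0, 0, 1, 0, 0, 4, 0, 0, 0, 1, 0, 0, 0, 0, 0, 0, 1, 0, 0, 0, 0, 0, 0, 1]}}

```text
clock: 24.08
eef_pos: [594.2, -101.4, 89.3]
tool_rot: [3.141, 0.002, 1.661]
force: [-2.8, -4.0, 16.9]
width: 8.1
gripper_force: 63.2
```

```bash
python3 - <<'E'
from h import *
print(st()['qpos'].round(2))
# lift jar: green-free lid, compare side pictures around lift before/after
a=cv2.imread("pics/side5.png"); b=ctrl.get_image("side")[:,:,::-1].copy(); cv2.imwrite("pics/side6.png",b)
A=cv2.cvtColor(a,6).astype(int);B=cv2.cvtColor(b,6).astype(int)
d=np.abs(A-B)[225:310,245:310]; print((d>25).sum()); ys,xs=np.where(d>25); print(ys.min()+225 if len(ys) else None, ys.max()+225 if len(ys) else None, xs.min()+245 if len(xs) else None,xs.max()+245 if len(xs) else None)
for x in (272,278,284): print(x,A[255:298:2,x],B[255:298:2,x],sep="\n")
E
```

```text
24.07 eef [ 594.2 -101.4   89.3] rot [1.7995e+02 1.4000e-01 9.5150e+01] F [-2.8 -4.  16.9] T [-0.92  0.66  0.07] w 8.1 gf 63.2
[ 0.23  0.75 -0.18  1.77  0.21  0.64  0.02]
449
260 294 263 294
272
[ 61 145 148 149  84  75  45  13  12  12  50  87  72  74  87  98  87   9
  10  11  81  84]
[ 61 147 149 150  86  75  43   6 107  75  74  73  92  91  84  10   6  10
  75  68  67  85]
278
[ 56 133  76  73  24  19  16  19  13  12  11 109  77  75  76  94  94  63
   9   9  54  86]
[ 56 134  78  74  24  18   8   9   8 100  77  76  77  94  95  29  12  10
  91  68  70  86]
284
[65 61 69 82 20 20 19 17 11 11 63 84 73 73 85 91 87 17  8 10 85 66]
[ 66  62  70  82  16  10   6   8 119  76  72  73  94  90  85  17  12   6
  77  67  67  67]
```

Request:
{"method": "carry_out", "body": {"deltas": [0, 0, 4, 0, 0, 0, 1, 0, 0, 4, 0, 0, 0, 1, 0, 0, 2, 0, 0, 0, 1, 0, 0, 0, 0, 0, 0, 1, 0, 0, 0, 0, 0, 0, 1, 0, 0, 0, 0, 0, 0, 1]}}

```text
clock: 24.88
eef_pos: [594.1, -101.4, 89.3]
tool_rot: [3.14, 0.002, 1.486]
force: [-3.0, -4.5, 16.8]
width: 8.1
gripper_force: 63.2
```

```bash
python3 - <<'E'
from h import *
print(st()['qpos'].round(2))
b=ctrl.get_image("side")[:,:,::-1].copy(); cv2.imwrite("pics/side7.png",b)
c=cv2.imread("pics/side3.png");g=lambda i:cv2.cvtColor(i,6).astype(int)
p=cv2.imread("pics/side6.png"); B=g(b)
for x in (272,278,284): print(x,B[255:298:2,x])
# bystanders / pin / bridge unchanged? compare with the pictures before
z=cv2.imread("pics/side0.png")
for n,(x0,y0,x1,y1) in dict(timer=(295,360,345,410),weight=(188,338,220,368),jar=(343,330,382,376),carton=(355,193,384,222),head=(258,218,296,255),pin=(294,205,316,230)).items():
    print(n,(np.abs(g(b)-g(c if n in("pin","head") else z))[y0:y1,x0:x1]>30).sum())
E
```

```text
24.88 eef [ 594.1 -101.4   89.3] rot [1.7993e+02 1.2000e-01 8.5160e+01] F [-3.  -4.5 16.8] T [-0.94  0.68  0.19] w 8.1 gf 63.2
[ 0.2   0.74 -0.13  1.77  0.15  0.64 -0.1 ]
272 [ 60 147 148 149  84  76  44   9 123  74  73  74 102  94  79   8  11  29
  68  68  68  85]
278 [ 56 133  76  74  24  11  10   5  68  84  76  77 104  94  90  13  11  11
  88  69  68  86]
284 [ 65  63  70  82  17   8   8  10 106  74  74  74  91  91  81  16  12  31
  70  67  69  67]
timer 0
weight 0
jar 0
carton 87
head 44
pin 117
```

```bash
python3 - <<'E'
from h import *
z=cv2.imread("pics/side0.png").astype(int)
for n in("side0","side5","side6","side7"):
    i=cv2.imread(f"pics/{n}.png").astype(int)
    m=(i[...,2]>2*i[...,1])&(i[...,2]>60); m[:190]=0; m[225:]=0; m[:,:350]=0; m[:,390:]=0
    y,x=np.where(m); print(n,len(x),x.min(),x.max(),y.min(),y.max(),x.mean().round(1),y.mean().round(1))
g=lambda n:cv2.cvtColor(cv2.imread(f"pics/{n}.png"),6)
# shift of the pin and sealing-head patches since pin seated (template match on edges)
for nm,(x0,y0,x1,y1) in dict(pin=(295,206,314,228),head=(260,222,296,255)).items():
    r=cv2.matchTemplate(g("side7")[y0-5:y1+5,x0-5:x1+5],g("side3")[y0:y1,x0:x1],cv2.TM_CCOEFF_NORMED)
    print(nm,r.max().round(3),np.array(np.unravel_index(r.argmax(),r.shape))-5)
E
```

```text
side0 350 359 379 197 219 369.1 208.3
side5 347 359 379 197 219 369.1 208.4
side6 347 359 379 197 219 369.1 208.4
side7 347 359 379 197 219 369.1 208.3
pin 0.796 [0 0]
head 0.96 [0 0]
```

Nothing has been displaced: the pin is seated, the bridge is closed and the jar is up. I'm handing in with the key held turned.

```bash
python3 -c "
from cell import ctrl
print(ctrl.finish_job())"
```

```text
the job is handed in; nothing more can be done
None
```

The job is handed in at about 25 s: the pin is seated in the fork and released, and the gripper still holds the key fully in and turned (gripper 97° clockwise), with the jar lifted to the head; the bridge, jar, carton, timer and weight show no movement in the camera checks.

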